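# Fix the fence bracket to the rail with a quarter-turn thumbscrew

## Task

Fix the fence bracket on its rail: take the thumbscrew with the flat tab head out of the stand, put its foot through the slot in the bracket's base, and with it feel along the rail, sliding the bracket, until the foot also drops through the matching slot in the nut strip hidden underneath. Push it down until its collar sits on the washer round the bracket's slot, give it a quarter turn (either way) to lock it, and let go. Press and push gently, never with more than 25 N, and leave the round-headed screw standing in the stand.

Things in the scene. Friction and masses are not known exactly. Their poses are not given: they have to be found in the camera images.
- thumbscrew: Loose steel thumbscrew (about 70 g), upright in one of the stand's slots, its x along the stand's x. Origin: centre of the underside of its round collar, z up along the screw. Above it: collar 26 mm wide, 4 mm thick, then a flat tab to grip, 24 mm along x, 10 mm thick along y, from z = 4 to 36 mm. Below it: shank 6 mm thick, then a cross-bar foot, in line with the tab.
- thumbscrew_tip (a point): The rounded tip of the thumbscrew's foot, 23 mm below its origin. The cross-bar foot is 16 mm along the screw's x by 6 mm along y and reaches from here to 18 mm below the origin. Axes as the screw's. While it stands on the closed part of the strip, the screw's origin is 9 to 13 mm above the slot's mouth.
- round_screw: The other screw in the stand, with a round knurled head (24 mm wide, 17 mm tall) and a plain shank: not to be used, leave it standing. Origin: centre of the head's underside, z up.
- stand: Fixed aluminium block, 60 x 130 x 34 mm (x, y, z), with two slots in its top at y = +35 and -35 mm, 19 mm along x by 10 mm along y, 28 mm deep; one screw stands in each, either way round. Origin: centre of its underside, z up.
- rail: Fixed aluminium channel rail, 60 mm wide (x), 248 mm long (y), top 34 mm above the bench. Origin: centre of its underside, z up. It is hollow and carries the nut strip (see rail_top) and the fence bracket. Black covers close its last 40 mm at either end.
- rail_top (a point): Middle of the rail's top. The steel nut strip lies level with it, 6 mm thick, sprung: it starts to sink at 2 N, sinks 4 mm with 1.5 N per mm, then is solid. Its one slot, 18.5 mm along the rail's x by 8.5 mm along y, is centred on the rail's centre line, somewhere from 7 mm on the -y side of this point to 11 mm on the +y side. The bracket always covers it: it can only be felt.
- bracket (a joint): How far the steel fence bracket has slid along the rail to the rail's +y (m), 0 to 0.050; it starts between 0 and 0.010, slides against about 2.5 N of friction and stays where it is left. The slots meet at a value between 0.018 and 0.036. Its base covers the rail for 55 mm either way from its slot; a fence plate 84 mm from the slot, on the rail's +x side, stands 12 mm above the slot's mouth.
- bracket_slot (a point): Mouth centre of the bracket's slot, 44 mm above the bench, 10 mm above the rail's top; the slot is 19 mm along the rail's x by 9 mm along y, right through. Axes as the rail's. Round the mouth lies a 34 mm sprung washer plate, which gives 2 mm under 1.5 to 7.5 N. Home: the screw's origin is at this height or up to 2 mm lower and its foot is clear below the strip, free to turn.
Things that resemble listed ones, but are neither listed nor needed, are in the scene too. Leave any green look-alike of the thumbscrew alone.

How it is judged:
By the outcome, as a careful person would: the job done as asked, in the order asked, and still so for the second after the job is handed in, with the robot touching nothing.
It also fails if it takes over 54 s, if anything falls off the work surface, if the arm or the gripper's body presses on something with over 40 N, if the wrist force passes 120 N, or if a joint passes its speed limit or range.

## Robot

A 6-joint arm with a two-finger parallel gripper is mounted at the origin on a cart in front of the work surface, level with it; the furniture and walls round the work are solid. World frame = base frame: x ahead of the robot, y to its left, z up, the work surface at z = 0. Lengths are in m, angles in rad, forces in N, time in s.
With the tool pointing down it reaches from about 0.25 to 0.725 m from the base axis. Payload 4 kg.
Tool frame: the origin (TCP) lies between the finger pads; the fingertips stand 17 mm ahead of it and the grasp point (between the pads) lies 2 mm behind it; z points along the fingers, x is the direction in which the jaws open and shut, and the axes are right-handed (so a half turn about z gives the same grasp; the last joint's range is limited). The gripper opens to 85 mm and grips with 20 to 120 N. Pads are 22 mm wide; open, the fingers measure 114 mm over their backs; the gripper's body (76 mm by 85 mm) begins 54 mm behind the grasp point. The pads swing forward as they close: fully open they stand 13 mm farther back than shut.
Start: joints at [1.277, 0.241, 0.005, 1.335, 0, 1.571], TCP at [0.145, 0.479, 0.248] pointing down, gripper open.
Joint ranges: [-2.72, 2.72], [-1.05, 1.87], [-1.09, 1.28], [-1.99, 2.15], [-1.42, 1.44], [-3.14, 3.14]. Speed limits (rad/s): [2.79, 2.79, 3.14, 3.14, 3.14, 3.14].

## Interface

Orientations are given as a unit quaternion [x, y, z, w].
In Python, from workcell import telemetry, cams, workorder gives the robot as it stands. The module is installed in compiled form; this text tells all that it offers.
- The arm moves only by the tool apply_moves, never from a script. Its argument "moves" is a list that holds one entry, the list of rows, each a list of 4 numbers: the shift along the tool's x, y, z in mm, then the turn about the tool's z in degrees. A call has exactly 10 rows; each row shifts and turns the pose as measured when the row begins, along the tool's axes as they then stand; what a row does not reach is not made up. A row lasts 1/10 s, in which the tool goes at most 50 mm and 8.59 degrees, less where a joint would pass 70% of its speed; a pose out of reach is approached as far as the arm can. A call with a gripper value outside its range is refused whole. "hand" is the gripper's target within -1 to 1 (fully open at 1, half-way at 0, shut at -1), set as the call begins (left out, the last holds). The fingers move at their own pace and stop on an object; the grip force is fixed at half the most. Time passes only in rows, so rows that do not move let the fingers close, or fill a call up. It gives the time, the measured TCP pose, the force and the opening at its end, in the units of the state.
- telemetry.get_obs(): the state, without advancing time (a new reading comes with each control period).
- cams.camera(name): name is "scene" or "top" or "wrist"; returns a dict with "color" (480x640x3 uint8, red, green, blue), "fovy" (degrees; the focal length in pixels is half the picture's height over the tangent of half this angle, whatever the lens; pixels are square), "cx", "cy" (the principal point, pixels), "camera_from_world" (4x4, takes a point from world to camera coordinates). Camera axes: x right, y down, z forward; pixel columns grow to the right and rows downward; lengths in m; the calibration is good to about 2 mm. A picture is of the moment at which its call begins. There is no depth.
- workorder.job_done(): hands the job in, once; it reports no verdict.
The state is a dict: "clock": time; "joint_pos": joint angles; "joint_vel": joint speeds; "tau": joint torques, N m; "eef_pos": TCP position; "tool_rot": TCP orientation; "ft_force": force on the tool from outside, world axes, zero at the start; "ft_torque": the same for the moment, N m; "grip_width": finger opening in m.
Only numpy, scipy, OpenCV 4.12 (cv2) and the standard library are available. Lean on these libraries where they do the work, as an engineer would, in place of code of your own. Each camera call takes 0.05 s, during which the arm holds its last target. There are 200 camera calls.

## Working session

There is one attempt and no reset: what is moved stays moved. The work goes in short steps, Python scripts to look and compute and a tool call to move; the robot and the scene stay as the last step left them, time stands still between calls to the robot, and variables do not carry over. Pictures are saved under pics/ and viewed, about 8 in all and at most 12, crops included, and the job is handed in when it is done.

Besides the shell and the picture viewer there is one more tool, called after "Emit:" as name(argument=value, ...) on one line, values as JSON. apply_moves: Moves the arm, as the interface text tells. Its arguments: {"type":"object","properties":{"moves":{"type":"array"},"hand":{"type":"number"}},"required":["moves"]}

```bash
mkdir -p pics; ls; cat > h.py <<'E'
import numpy as np,cv2
from workcell import telemetry,cams,workorder
def snap(n,f):
    c=cams.camera(n); cv2.imwrite(f'pics/{f}.png',c['color'][:,:,::-1]); np.savez(f'pics/{f}.npz',T=c['camera_from_world'],k=[c['fovy'],c['cx'],c['cy']]); return c
def ray(f,u,v,z):
    d=np.load(f'pics/{f}.npz');T=d['T'];fo,cx,cy=d['k'];F=240/np.tan(np.radians(fo)/2)
    R=T[:3,:3];o=-R.T@T[:3,3];r=R.T@np.array([(u-cx)/F,(v-cy)/F,1]);return o+r*(z-o[2])/r[2]
def proj(f,p):
    d=np.load(f'pics/{f}.npz');T=d['T'];fo,cx,cy=d['k'];F=240/np.tan(np.radians(fo)/2)
    q=T[:3,:3]@p+T[:3,3];return q[:2]/q[2]*F+[cx,cy]
E
python3 - <<'E'
from h import *
for n in('top','scene','wrist'):
    c=snap(n,n+'0');print(n,c['fovy'],c['cx'],c['cy'],np.linalg.inv(c['camera_from_world'])[:3,3])
print(telemetry.get_obs())
E
```

```text
pics
top 47.76173528734171 331.2326708287234 241.97479818358656 [0.44188435 0.04198665 1.15536264]
scene 44.47959994208787 313.9195451249619 241.37976429913533 [-0.07080604 -0.45441375  0.66984976]
wrist 58.6448916686406 327.0770404101702 241.04754635528863 [0.06522819 0.50136001 0.37377234]
{'clock': 0.15, 'joint_pos': array([1.27704151e+00, 2.41238176e-01, 4.03531363e-03, 1.33519584e+00,
       1.98517917e-05, 1.57078617e+00]), 'joint_vel': array([ 1.12397912e-03, -1.37186174e-03,  3.04164756e-03, -1.02907440e-03,
       -1.24551350e-05,  8.75173592e-04]), 'tau': array([ 4.27953701e-04, -3.72635972e+01,  2.52638876e+01,  1.23564157e-02,
        1.05242693e-04, -8.18133572e-06]), 'eef_pos': array([0.14463852, 0.4781531 , 0.24761893]), 'tool_rot': array([ 8.02975001e-01,  5.96012170e-01, -6.49255555e-04,  4.69541633e-04]), 'ft_force': array([ 0.0348634 , -0.38175081,  0.66794262]), 'ft_torque': array([-0.00067284,  0.03503766,  0.06219391]), 'grip_width': 0.08554063111579817}
```

View pics/top0.png

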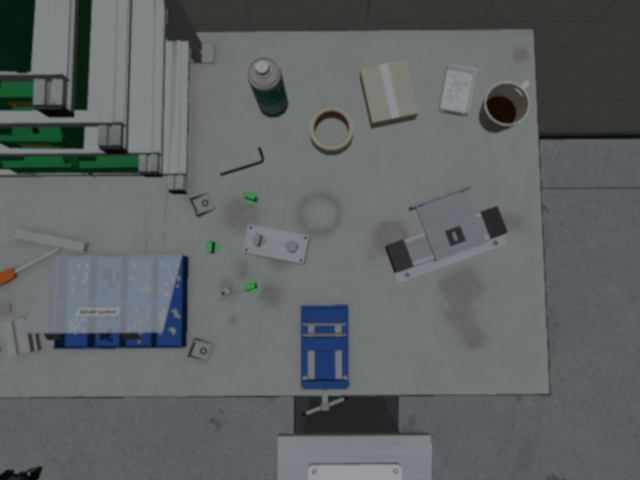

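View pics/scene0.png

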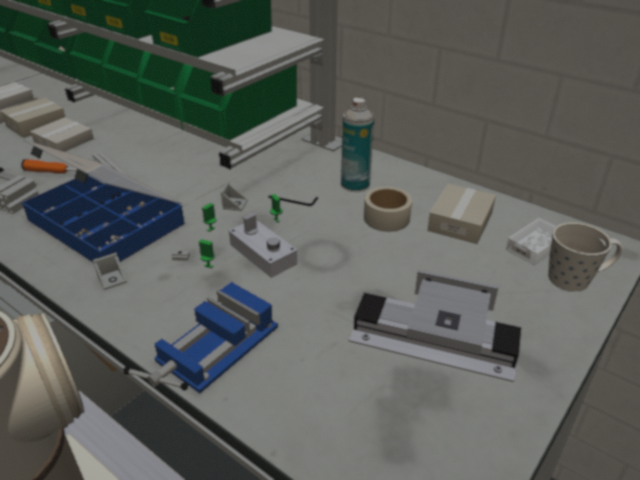

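The top picture shows the stand at about (277,244), with the tab screw on its left end (258,240) and the round one at (293,247). The rail is at about (447,242), with the bracket slot near (455,236). I'll zoom in on both.

```bash
python3 - <<'E'
from h import *
a=cv2.imread('pics/top0.png')
A=cv2.resize(a[215:275,235:320],None,fx=8,fy=8,interpolation=cv2.INTER_CUBIC)[:, :400*2]
B=cv2.resize(a[180:285,380:515],None,fx=5.9,fy=5.7,interpolation=cv2.INTER_CUBIC)
cv2.imwrite('pics/cA.png',A);cv2.imwrite('pics/cB.png',B);print(A.shape,B.shape)
for p in [(258,240,.07),(293,247,.05),(277,244,.034),(455,236,.044),(447,242,.034)]:print(p,ray('top0',*p))
E
```

```text
(480, 680, 3) (598, 796, 3)
(258, 240, 0.07) [0.55011465 0.19102972 0.07      ]
(293, 247, 0.05) [0.53722705 0.12202708 0.05      ]
(277, 244, 0.034) [0.54508635 0.15643404 0.034     ]
(455, 236, 0.044) [ 0.55825032 -0.21139268  0.044     ]
(447, 242, 0.034) [ 0.54688047 -0.19671264  0.034     ]
```

View pics/cA.png

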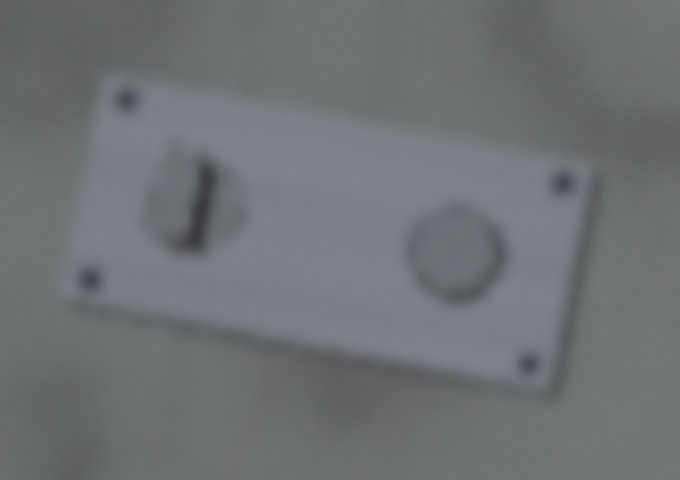

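View pics/cB.png

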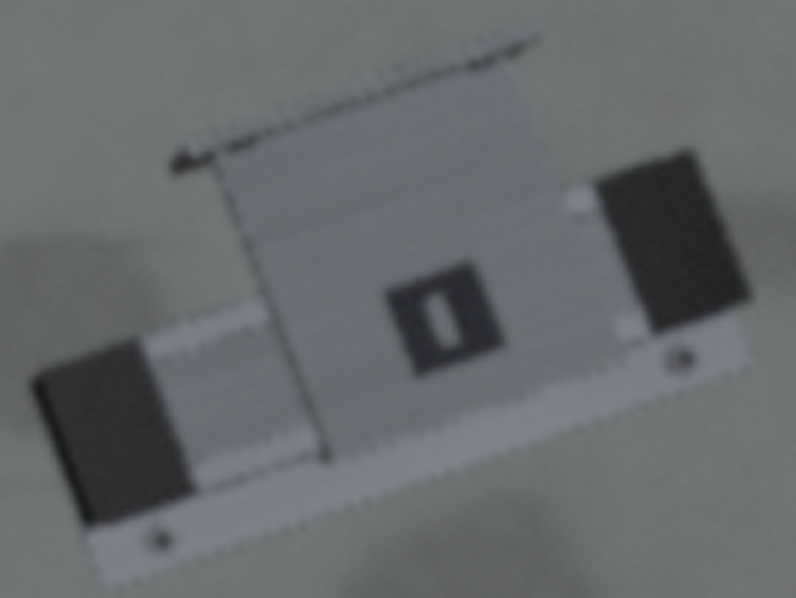

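The stand corners in crop A are (103,75), (598,165), (555,395) and (68,303). The washer in crop B is centred near (445,319), with fence on the far (+x) side, so rail +y runs to image left. Now I'll turn these into poses.

```bash
cat >> h.py <<'E'
def A(u,v):return (u+.5)/8-.5+235,(v+.5)/8-.5+215
def B(u,v):return (u+.5)*135/796-.5+380,(v+.5)*105/598-.5+180
E
python3 - <<'E'
from h import *
r=lambda c,l,z:np.array([ray('top0',*c(*p),z)[:2] for p in l])
S=r(A,[(103,75),(598,165),(555,395),(68,303)],.034);print('stand',S.mean(0),np.linalg.norm(S-np.roll(S,-1,0),axis=1))
d=S[0]-S[1]+S[3]-S[2];d/=np.linalg.norm(d);print('yaw y',np.degrees(np.arctan2(d[1],d[0])),'screws',S.mean(0)+.035*d,S.mean(0)-.035*d)
print('tabtop',r(A,[(193,200)],.07),'round head',r(A,[(456,252)],.051))
W=r(B,[(388,293),(472,262),(505,345),(417,375)],.044);print('washer',W.mean(0),np.linalg.norm(W-np.roll(W,-1,0),axis=1))
print('slot',r(B,[(442,320)],.044))
C=r(B,[(35,380),(693,150),(750,300),(90,525)],.036);e=C[0]-C[1]+C[3]-C[2];print('rail',C.mean(0),np.linalg.norm(C-np.roll(C,-1,0),axis=1),np.degrees(np.arctan2(e[1],e[0])))
e/=np.linalg.norm(e);print('slot along/across rail',(W.mean(0)-C.mean(0))@e,(W.mean(0)-C.mean(0))@[e[1],-e[0]])
E
```

```text
stand [0.54545042 0.15870197] [0.13127169 0.06084047 0.12867515 0.06015054]
yaw y 79.09336430526243 screws [0.55207275 0.19306976] [0.5388281  0.12433418]
tabtop [[0.5509902  0.18965115]] round head [[0.53908505 0.12489551]]
washer [ 0.55919079 -0.21170868] [0.0317032  0.03211668 0.03279911 0.0312958 ]
slot [[ 0.55872261 -0.21047303]]
rail [ 0.55301218 -0.19487901] [0.24836897 0.05828872 0.24724229 0.05595411] 109.2521300797008
slot along/across rail -0.01792574495456569 0.00028390194349967035
```

Emit:
apply_moves(moves=[[[-15,45,0,0],[-15,45,0,0],[-15,45,0,0],[-15,45,0,0],[-15,45,0,0],[-15,45,0,0],[-15,45,0,0],[-15,45,0,0],[-15,45,0,0],[0,0,0,-6]]], hand=0)

```text
clock: 1.15
eef_pos: [0.5053, 0.2248, 0.2433]
tool_rot: [0.767, 0.642, -0.002, 0.0]
ft_force: [-0.2, 0.7, 0.2]
grip_width: 0.0428
```

```bash
cat >> h.py <<'E'
def goto(x,y,yaw=None,z=None):
    o=telemetry.get_obs();p=o['eef_pos'];q=o['tool_rot']
    from scipy.spatial.transform import Rotation as Ro
    R=Ro.from_quat(q).as_matrix();d=np.array([x,y,p[2] if z is None else z])-p
    yw=np.degrees(np.arctan2(R[1,0],R[0,0]))
    print('t',o['clock'],'pos',p.round(4),'yaw',yw.round(2),'tilt',R[:2,2].round(4),'w',o['grip_width'].round(4),'F',o['ft_force'].round(2),'M',o['ft_torque'].round(3),'j',o['joint_pos'].round(2))
    print('tool shift mm',(R.T@d*1e3).round(2), 'turn', None if yaw is None else round(yw-yaw,2))
E
python3 -c "
from h import *
goto(.5515,.1915,79.1)"
```

```text
Traceback (most recent call last):
  File "h.py", line 18, in goto
    print('t',o['clock'],'pos',p.round(4),'yaw',yw.round(2),'tilt',R[:2,2].round(4),'w',o['grip_width'].round(4),'F',o['ft_force'].round(2),'M',o['ft_torque'].round(3),'j',o['joint_pos'].round(2))
                                                                                        ^^^^^^^^^^^^^^^^^^^^^
AttributeError: 'float' object has no attribute 'round'
```

```bash
sed -i "s/o\['grip_width'\].round(4)/round(o['grip_width'],4)/" h.py
python3 -c "
from h import *
goto(.5515,.1915,79.1)"
```

```text
t 1.15 pos [0.5053 0.2248 0.2433] yaw 79.83 tilt [-0.0032 -0.0036] w 0.0428 F [-0.24  0.71  0.2 ] M [-0.023  0.019 -0.008] j [ 0.42  0.35  0.15  1.37 -0.    0.6 ]
tool shift mm [-2.465e+01  5.136e+01 -3.000e-02] turn 0.73
```

Emit:
apply_moves(moves=[[[-8,17,20,0.7],[-8,17,20,0],[-8,17,10,0],[0,0,0,0],[0,0,0,0],[0,0,0,0],[0,0,0,0],[0,0,0,0],[0,0,0,0],[0,0,0,0]]])

```text
clock: 2.15
eef_pos: [0.5534, 0.1904, 0.1934]
tool_rot: [0.771, 0.637, -0.001, -0.0]
ft_force: [0.4, 0.6, -0.2]
grip_width: 0.0427
```

```bash
python3 -c "
from h import *
goto(.5515,.1915,79.1)
c=snap('wrist','w1');snap('scene','s1')
for p in [(.5515,.1915,.07),(.545,.1587,.034),(.539,.1245,.051)]:print(proj('w1',np.array(p)))"
```

```text
t 2.15 pos [0.5534 0.1904 0.1934] yaw 79.15 tilt [-0.0024 -0.0015] w 0.0427 F [ 0.38  0.59 -0.18] M [-0.061 -0.07   0.016] j [ 0.33  0.44  0.14  1.28 -0.    0.52]
tool shift mm [ 0.7  -2.08  0.  ] turn 0.05
[330.60416062 234.8385224 ]
[282.18737726 218.60114669]
[226.74175436 226.37113157]
```

View pics/w1.png

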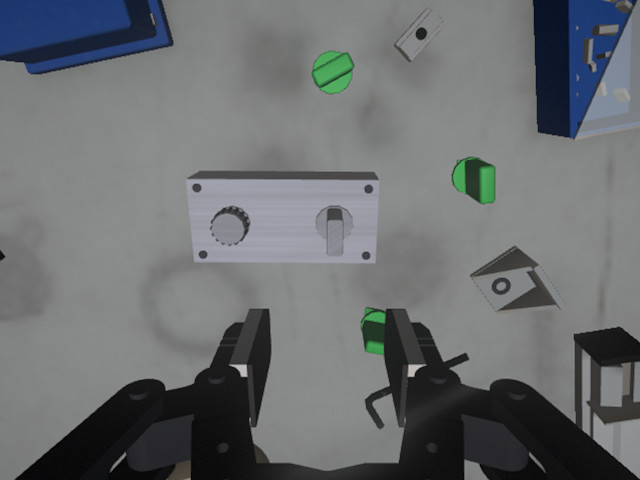

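The wrist view shows the tab screw at about (335,232) and the round screw at (230,226). I'll enlarge it.

```bash
python3 - <<'E'
from h import *
a=cv2.imread('pics/w1.png');b=a[160:275,180:390]
cv2.imwrite('pics/c2.png',cv2.resize(b,None,fx=3.8,fy=3.8,interpolation=cv2.INTER_CUBIC))
T=np.load('pics/w1.npz')['T'];print(T.round(3))
S=[ray('w1',*p,.034)[:2] for p in[(188,179.5),(378.5,179.5),(376,263),(194,262.5)]];S=np.array(S);print(S.mean(0),np.linalg.norm(S-np.roll(S,-1,0),axis=1))
d=S[1]-S[0]+S[2]-S[3];d/=np.linalg.norm(d);print(np.degrees(np.arctan2(d[1],d[0])),S.mean(0)+.035*d)
s=np.array([.5515,.1915]);x=np.array([d[1],-d[0]])
for z in(.034,.038,.07):print(z,[proj('w1',np.r_[s+a*x+b*d,z]).round(1) for a,b in((-.012,-.005),(-.012,.005),(.012,.005),(.012,-.005))])
E
```

```text
[[ 0.188  0.982 -0.003 -0.29 ]
 [ 0.93  -0.177  0.321 -0.505]
 [ 0.314 -0.063 -0.947  0.168]
 [ 0.     0.     0.     1.   ]]
[0.54798009 0.15938695] [0.12836586 0.06039135 0.13085619 0.06012152]
79.1068616922577 [0.55459431 0.1937563 ]
0.034 [array([323.1, 202. ]), array([337.7, 202.1]), array([337.4, 235.4]), array([323.2, 235.4])]
0.038 [array([323. , 203.4]), array([337.8, 203.4]), array([337.5, 237.2]), array([323.1, 237.1])]
0.07 [array([322.4, 216. ]), array([338.9, 216. ]), array([338.6, 253.2]), array([322.5, 253.2])]
```

View pics/c2.png

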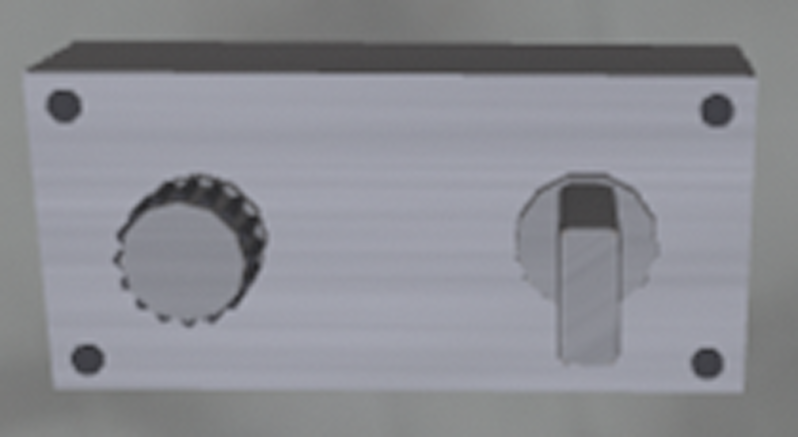

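Emit:
apply_moves(moves=[[[2,-0.8,30,0],[0,0,30,0],[0,0,30,0],[0,0,20,0],[0,0,12,0],[0,0,6,0],[0,0,3,0],[0,0,0,0],[0,0,0,0],[0,0,0,0]]])

```text
clock: 3.25
eef_pos: [0.5572, 0.1941, 0.0632]
tool_rot: [0.771, 0.637, 0.004, 0.002]
ft_force: [0.6, -0.1, 0.1]
grip_width: 0.0425
```

```bash
python3 -c "
from h import *
goto(.553,.1925,79.1,.059)
c=snap('wrist','w2')"
```

```text
t 3.25 pos [0.5572 0.1941 0.0632] yaw 79.16 tilt [0.0085 0.0023] w 0.0425 F [ 0.57 -0.07  0.06] M [-0.017 -0.005  0.039] j [ 0.34  0.55 -0.04  0.97 -0.    0.52]
tool shift mm [-2.4  -3.82  4.2 ] turn 0.06
```

View pics/w2.png

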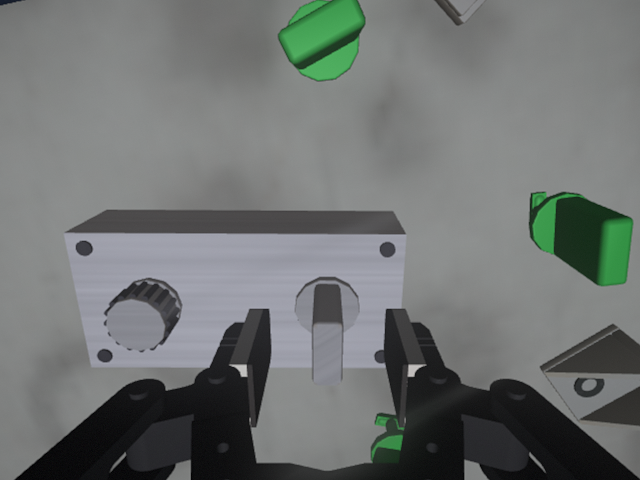

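Here the tab's top face is centred at about (327,353), midway between the pads (268 and 388). I'll locate it relative to the TCP.

```bash
python3 -c "
from h import *
p=ray('w2',327.5,353,.07);print(p);goto(p[0],p[1],79.1,.059)
p=ray('w1',335.1,237.9,.07);print(p)
t=telemetry.get_obs()['eef_pos']
for dy in(-.011,0,.011):print(proj('w2',t+np.array([.98*dy,-.19*dy,0])),proj('w2',t+np.array([.98*dy,-.19*dy,-.017])))
# scene camera check
a=cv2.imread('pics/scene0.png')[205:285,215:310];cv2.imwrite('pics/c3.png',cv2.resize(a,None,fx=7,fy=7,interpolation=cv2.INTER_CUBIC))
"
```

```text
[0.55323964 0.19389362 0.07      ]
t 3.3 pos [0.5574 0.1942 0.0634] yaw 79.16 tilt [0.0091 0.0024] w 0.0427 F [ 0.35 -0.16  0.25] M [-0.016 -0.023  0.025] j [ 0.34  0.55 -0.04  0.97 -0.    0.52]
tool shift mm [-1.09 -4.03  4.39] turn 0.06
[0.55396458 0.19385108 0.07      ]
[330.73598745 323.65448523] [330.24367245 300.17104368]
[330.57598296 351.91291912] [330.11050314 326.15825887]
[330.42372398 378.80341699] [329.98315638 351.00923604]
```

View pics/c3.png

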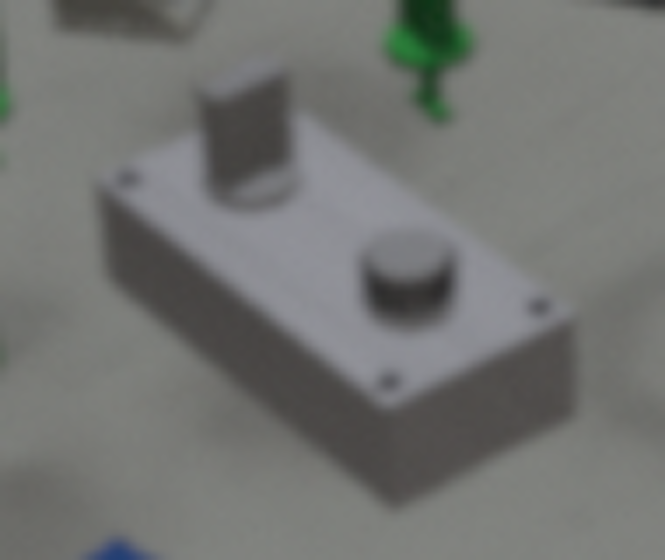

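Emit:
apply_moves(moves=[[[-1.2,-2,2,0],[-1.2,-2,2,0],[0,0,0,0],[0,0,0,0],[0,0,0,0],[0,0,0,0],[0,0,0,0],[0,0,0,0],[0,0,0,0],[0,0,0,0]]])

```text
clock: 4.3
eef_pos: [0.5534, 0.1928, 0.0604]
tool_rot: [0.771, 0.637, 0.005, 0.002]
ft_force: [-0.2, -0.3, -0.7]
grip_width: 0.0425
```

```bash
python3 -c "
from h import *
goto(.553,.1925,79.1,.059);print(ray('scene0',214.5+243.5/7,204.5+77.5/7,.07))"
```

```text
t 4.3 pos [0.5534 0.1928 0.0604] yaw 79.16 tilt [0.0114 0.0033] w 0.0425 F [-0.17 -0.26 -0.66] M [-0.023 -0.011 -0.013] j [ 0.34  0.54 -0.06  0.96 -0.    0.52]
tool shift mm [-0.33 -0.38  1.44] turn 0.06
[0.55227034 0.19139355 0.07      ]
```

Emit:
apply_moves(moves=[[[0,0,1,0],[0,0,0,0],[0,0,0,0],[0,0,0,0],[0,0,0,0],[0,0,0,0],[0,0,0,0],[0,0,0,0],[0,0,0,0],[0,0,0,0]]], hand=-1)

```text
clock: 5.3
eef_pos: [0.5536, 0.1928, 0.0596]
tool_rot: [0.771, 0.637, 0.006, 0.002]
ft_force: [0.4, -0.2, 0.5]
grip_width: 0.0093
```

Emit:
apply_moves(moves=[[[0,0,-5,0],[0,0,-10,0],[0,0,-20,0],[0,0,-25,0],[0,0,-25,0],[0,0,-20,0],[0,0,-5,0],[0,0,0,0],[0,0,0,0],[0,0,0,0]]])

```text
clock: 6.3
eef_pos: [0.5512, 0.192, 0.1753]
tool_rot: [0.771, 0.637, 0.005, 0.002]
ft_force: [-0.5, -0.2, -1.3]
grip_width: 0.0091
```

```bash
python3 -c "
from h import *
goto(.5592,-.2117,109.2,.17)
c=snap('wrist','w3')"
```

```text
t 6.3 pos [0.5512 0.192  0.1753] yaw 79.17 tilt [0.0104 0.0025] w 0.0091 F [-0.5  -0.18 -1.28] M [-0.013  0.052 -0.037] j [ 0.34  0.44  0.09  1.22 -0.    0.52]
tool shift mm [-395.06   83.6     4.33] turn -30.03
```

View pics/w3.png

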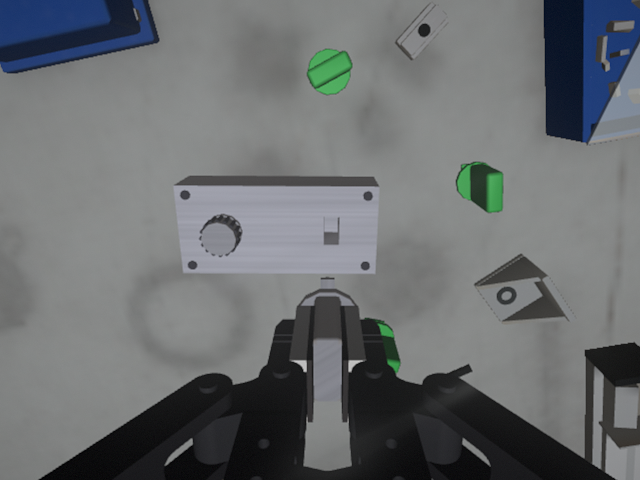

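The screw is held and its stand slot is empty. The round screw still stands at (220,236). I'll measure where the screw sits in the hand along the tool's y from image profiles, without using a picture view.

```bash
python3 - <<'E'
from h import *
from scipy.spatial.transform import Rotation as Ro
o=telemetry.get_obs();t=o['eef_pos'];R=Ro.from_quat(o['tool_rot']).as_matrix()
P=lambda x,y,z:proj('w3',t+R@np.array([x,y,z])/1e3).round(1)
print('tab top -12,+12',P(0,-12,-10.4),P(0,12,-10.4),'tab x',P(-5,12,-10.4),P(5,12,-10.4))
print('foot tip -8',P(0,-8,48.6),'-8 top',P(0,-8,43.6),P(-3,-8,48.6),P(3,-8,48.6));print('collar -13 top/bot',P(0,-13,21.6),P(0,-13,25.6),P(-13,0,21.6),P(13,0,21.6))
g=cv2.imread('pics/w3.png',0).astype(int)
print(list(enumerate(g[270:320,326:330].mean(1).round().astype(int),270)))
print(list(enumerate(g[320:412,326:330].mean(1).round().astype(int),320)))
print('row283',list(enumerate(g[281:285,312:345].mean(0).round().astype(int),312)))
print('row380',list(enumerate(g[376:382,305:352].mean(0).round().astype(int),305)))
print('row300',list(enumerate(g[300,290:365],290)))
E
```

```text
tab top -12,+12 [330.3 335.8] [330.1 399.6] tab x [314.9 399.6] [345.3 399.6]
foot tip -8 [329.4 272.9] -8 top [329.5 277.4] [322.7 272.9] [336.2 272.9]
collar -13 top/bot [329.8 288.7] [329.7 284.3] [296.4 319. ] [363. 319.]
[(270, np.int64(160)), (271, np.int64(161)), (272, np.int64(161)), (273, np.int64(150)), (274, np.int64(137)), (275, np.int64(137)), (276, np.int64(124)), (277, np.int64(88)), (278, np.int64(60)), (279, np.int64(104)), (280, np.int64(138)), (281, np.int64(134)), (282, np.int64(133)), (283, np.int64(134)), (284, np.int64(133)), (285, np.int64(134)), (286, np.int64(134)), (287, np.int64(136)), (288, np.int64(115)), (289, np.int64(70)), (290, np.int64(64)), (291, np.int64(69)), (292, np.int64(101)), (293, np.int64(133)), (294, np.int64(140)), (295, np.int64(130)), (296, np.int64(94)), (297, np.int64(60)), (298, np.int64(63)), (299, np.int64(64)), (300, np.int64(64)), (301, np.int64(64)), (302, np.int64(64)), (303, np.int64(63)), (304, np.int64(64)), (305, np.int64(64)), (306, np.int64(63)), (307, np.int64(63)), (308, np.int64(63)), (309, np.int64(63)), (310, np.int
[... 4888 characters left out ...]
(64)), (333, np.int64(64)), (334, np.int64(63)), (335, np.int64(65)), (336, np.int64(63)), (337, np.int64(63)), (338, np.int64(62)), (339, np.int64(71)), (340, np.int64(105)), (341, np.int64(134)), (342, np.int64(137)), (343, np.int64(136)), (344, np.int64(136)), (345, np.int64(137)), (346, np.int64(137)), (347, np.int64(137)), (348, np.int64(139)), (349, np.int64(135)), (350, np.int64(114)), (351, np.int64(80)), (352, np.int64(67)), (353, np.int64(98)), (354, np.int64(126)), (355, np.int64(129)), (356, np.int64(126)), (357, np.int64(127)), (358, np.int64(126)), (359, np.int64(126)), (360, np.int64(124)), (361, np.int64(124)), (362, np.int64(123)), (363, np.int64(122)), (364, np.int64(121))]
```

Emit:
apply_moves(moves=[[[-30,8,0,0],[-46,13,0,0],[-46,13,0,0],[-46,13,0,0],[-46,13,0,0],[-46,13,0,0],[-46,13,0,0],[-46,13,0,0],[-25,5,0,0],[0,0,0,-7.5]]])

```text
clock: 7.35
eef_pos: [0.5801, -0.2106, 0.1609]
tool_rot: [0.724, 0.69, -0.002, -0.004]
ft_force: [0.0, 1.4, -1.3]
grip_width: 0.009
```

Emit:
apply_moves(moves=[[[0,0,10,-7.5],[0,0,10,-7.5],[0,0,10,-7],[0,0,10,0],[0,0,0,0],[0,0,0,0],[0,0,0,0],[0,0,0,0],[0,0,0,0],[0,0,0,0]]])

```text
clock: 8.35
eef_pos: [0.5768, -0.2126, 0.1136]
tool_rot: [0.577, 0.817, -0.002, -0.009]
ft_force: [-0.1, -0.6, -1.0]
grip_width: 0.0088
```

```bash
python3 -c "
from h import *
goto(.5828,-.2029,109.2,.13)"
```

```text
t 8.35 pos [ 0.5768 -0.2126  0.1136] yaw 109.48 tilt [-0.0174  0.0073] w 0.0088 F [-0.06 -0.58 -0.96] M [-0.029  0.035 -0.061] j [-0.35  0.56  0.13  1.16  0.   -0.69]
tool shift mm [  7.3    8.67 -16.4 ] turn 0.28
```

Emit:
apply_moves(moves=[[[1,4,0,0.3],[1,4,0,0],[0,3,0,0],[0,0,0,0],[0,0,0,0],[0,0,0,0],[0,0,0,0],[0,0,0,0],[0,0,0,0],[0,0,0,0]]])

```text
clock: 9.35
eef_pos: [0.5878, -0.2066, 0.1143]
tool_rot: [0.58, 0.815, -0.002, -0.009]
ft_force: [0.1, 0.2, -0.2]
grip_width: 0.009
```

```bash
python3 -c "
from h import *
goto(.559,-.211,109.2,.13);snap('wrist','w4');print(proj('w4',np.array([.559,-.211,.044])))
cv2.imwrite('pics/w4c.png',cv2.resize(cv2.imread('pics/w4.png')[140:360,180:470],None,fx=2.7,fy=2.7,interpolation=cv2.INTER_CUBIC))"
```

```text
t 9.35 pos [ 0.5878 -0.2066  0.1143] yaw 109.14 tilt [-0.016   0.0068] w 0.009 F [ 0.05  0.17 -0.16] M [-0.026  0.003  0.031] j [-0.34  0.58  0.16  1.17  0.   -0.67]
tool shift mm [  5.45 -28.9  -15.3 ] turn -0.06
[338.72661773 218.49938432]
```

View pics/w4c.png

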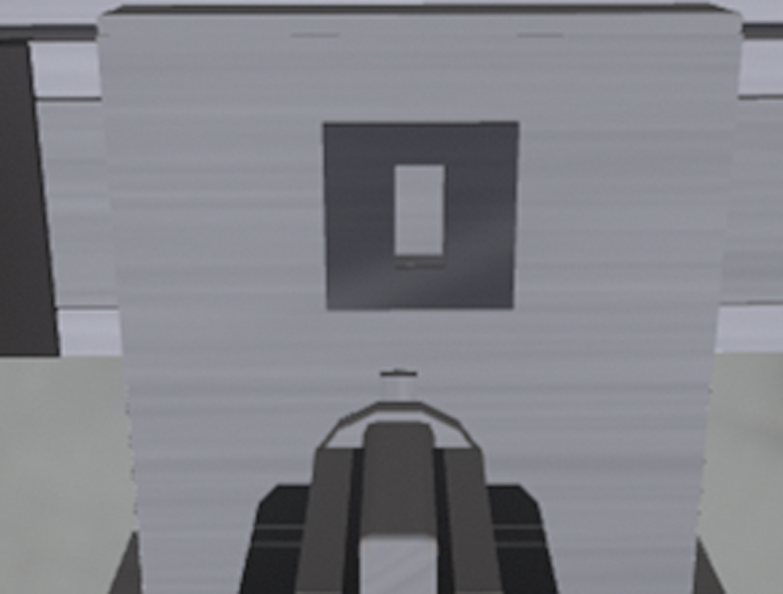

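The slot mouth is centred at crop (419.5,216), i.e. pixel (335.4,220). The foot's near edge is at pixel (327.6,278). The washer edges run level, so the yaw is right.

```bash
python3 - <<'E'
from h import *
for uv in[(419.5,216),(421,213.5)]:
    p=ray('w4',179.5+(uv[0]+.5)/2.7,139.5+(uv[1]+.5)/2.7,.044);print(p);goto(p[0],p[1],109.2,.044)
c=np.array([ray('w4',179.5+(u+.5)/2.7,139.5+(v+.5)/2.7,.044)[:2] for u,v in((323,121),(519,122),(515,310),(327,310))]);print(np.linalg.norm(c-np.roll(c,-1,0),axis=1),np.degrees(np.arctan2(*(c[1]-c[0])[::-1])))
E
```

```text
[ 0.56012437 -0.21246524  0.044     ]
t 9.4 pos [ 0.5878 -0.2066  0.1143] yaw 109.14 tilt [-0.0161  0.0067] w 0.009 F [-0.32  1.23 -1.03] M [-0.045 -0.021  0.012] j [-0.34  0.58  0.16  1.17  0.   -0.67]
tool shift mm [  2.72 -27.18  70.66] turn -0.06
[ 0.55960581 -0.2123666   0.044     ]
t 9.4 pos [ 0.5878 -0.2066  0.1143] yaw 109.14 tilt [-0.0161  0.0067] w 0.009 F [-0.32  1.23 -1.03] M [-0.045 -0.021  0.012] j [-0.34  0.58  0.16  1.17  0.   -0.67]
tool shift mm [  2.98 -27.64  70.67] turn -0.06
[0.03386954 0.03454748 0.03423236 0.03465701] 108.72926570669193
```

Emit:
apply_moves(moves=[[[0.8,-5,0,0],[1,-7,0,0],[1,-7,0,0],[1,-7,0,0],[0,-3,0,0],[0,0,0,0],[0,0,0,0],[0,0,0,0],[0,0,0,0],[0,0,0,0]]])

```text
clock: 10.4
eef_pos: [0.5563, -0.2133, 0.1151]
tool_rot: [0.58, 0.815, -0.002, -0.008]
ft_force: [-0.1, 0.3, -0.4]
grip_width: 0.0088
```

```bash
python3 -c "
from h import *
from scipy.spatial.transform import Rotation as Ro
# slot in old tool frame -> world
p=np.array([.5598,-.2124,.044]);o=telemetry.get_obs();R=Ro.from_quat(o['tool_rot']).as_matrix()
goto(p[0],p[1],109.1,.044);print('want shift',(R.T@(p-o['eef_pos'])*1e3-[-.9,1.8,48.6]).round(2))"
```

```text
t 10.4 pos [ 0.5563 -0.2133  0.1151] yaw 109.11 tilt [-0.0157  0.0066] w 0.0088 F [-0.1   0.35 -0.45] M [-0.01   0.001 -0.038] j [-0.37  0.52  0.07  1.13  0.   -0.7 ]
tool shift mm [-1.12  4.53 71.04] turn 0.01
want shift [-0.22  2.73 22.44]
```

Emit:
apply_moves(moves=[[[-0.2,1.3,4,0],[0,1.2,5,0],[0,0,5,0],[0,0,3,0],[0,0,0,0],[0,0,0,0],[0,0,0,0],[0,0,0,0],[0,0,0,0],[0,0,0,0]]])

```text
clock: 11.4
eef_pos: [0.5588, -0.2122, 0.096]
tool_rot: [0.58, 0.815, -0.002, -0.009]
ft_force: [0.5, -0.2, -0.7]
grip_width: 0.0089
```

```bash
cat >> h.py <<'E'
def want(p,off=(-.9,1.8,48.6)):
    from scipy.spatial.transform import Rotation as Ro
    o=telemetry.get_obs();R=Ro.from_quat(o['tool_rot']).as_matrix()
    print('want shift',(R.T@(np.array(p)-o['eef_pos'])*1e3-off).round(2))
E
python3 -c "
from h import *
goto(.5598,-.2124,109.1,.044);want([.5598,-.2124,.044])
snap('wrist','w5')
cv2.imwrite('pics/w5c.png',cv2.resize(cv2.imread('pics/w5.png')[200:360,225:425],None,fx=3.7,fy=3.7,interpolation=cv2.INTER_CUBIC))"
```

```text
t 11.4 pos [ 0.5588 -0.2122  0.096 ] yaw 109.14 tilt [-0.0163  0.0068] w 0.0089 F [ 0.49 -0.17 -0.74] M [-0.019 -0.004 -0.034] j [-0.36  0.55  0.05  1.09  0.   -0.7 ]
tool shift mm [-1.14  1.53 51.95] turn 0.04
want shift [-0.24 -0.27  3.35]
```

View pics/w5c.png

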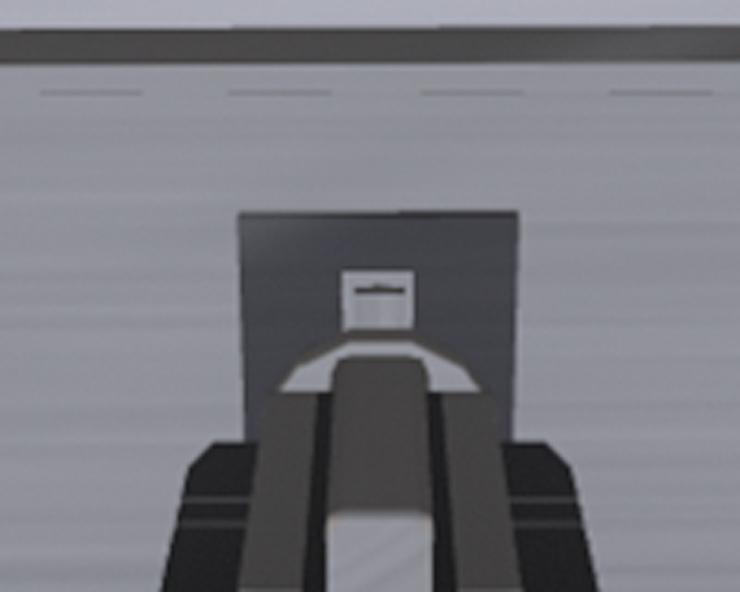

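The foot's end (353–405, 290) lies inside the slot (341–414, edge at 270). It's centred in x, and I expect a gap of about 1.2 mm at the mouth. Descending gently.

Emit:
apply_moves(moves=[[[0,0,2,0],[0,0,2,0],[0,0,2,0],[0,0,2,0],[0,0,1.5,0],[0,0,0,0],[0,0,0,0],[0,0,0,0],[0,0,0,0],[0,0,0,0]]])

```text
clock: 12.45
eef_pos: [0.5599, -0.2121, 0.0863]
tool_rot: [0.58, 0.815, -0.001, -0.007]
ft_force: [0.3, -0.1, -0.5]
grip_width: 0.0087
```

```bash
python3 -c "
from h import *
goto(.5598,-.2124,109.1,.044)"
```

```text
t 12.45 pos [ 0.5599 -0.2121  0.0863] yaw 109.16 tilt [-0.0135  0.0067] w 0.0087 F [ 0.3  -0.09 -0.46] M [ 0.034 -0.204 -0.006] j [-0.36  0.56  0.04  1.07  0.   -0.7 ]
tool shift mm [-0.69  0.25 42.27] turn 0.06
```

Emit:
apply_moves(moves=[[[0,0,1,0],[0,0,1,0],[0,0,1,0],[0,0,1,0],[0,0,0.7,0],[0,0,0.5,0],[0,0,0,0],[0,0,0,0],[0,0,0,0],[0,0,0,0]]])

```text
clock: 13.45
eef_pos: [0.5599, -0.2122, 0.0821]
tool_rot: [0.58, 0.815, -0.001, -0.007]
ft_force: [-1.6, 1.3, 0.9]
grip_width: 0.0089
```

```bash
python3 -c "
from h import *
goto(.5598,-.2124,109.1,.044)"
```

```text
t 13.45 pos [ 0.5599 -0.2122  0.0821] yaw 109.16 tilt [-0.0124  0.0063] w 0.0089 F [-1.62  1.29  0.94] M [ 0.144 -0.028  0.013] j [-0.36  0.56  0.03  1.06  0.   -0.7 ]
tool shift mm [-0.57  0.18 38.1 ] turn 0.06
```

Emit:
apply_moves(moves=[[[0,-0.6,0,0],[0,-0.6,0,0],[0,0,0,0],[0,0,1,0],[0,0,1,0],[0,0,0,0],[0,0,0,0],[0,0,0,0],[0,0,0,0],[0,0,0,0]]])

```text
clock: 14.45
eef_pos: [0.5598, -0.2122, 0.081]
tool_rot: [0.579, 0.815, -0.0, -0.006]
ft_force: [-0.4, 2.1, 3.0]
grip_width: 0.0089
```

```bash
python3 -c "
from h import *
goto(.5598,-.2124,109.1,.044);want([.5598,-.2124,.034])"
```

```text
t 14.45 pos [ 0.5598 -0.2122  0.081 ] yaw 109.19 tilt [-0.0097  0.0068] w 0.0089 F [-0.39  2.06  3.03] M [ 0.188 -0.072  0.027] j [-0.36  0.56  0.03  1.05  0.   -0.7 ]
tool shift mm [-0.54  0.22 36.99] turn 0.09
want shift [ 0.26 -1.51 -1.61]
```

Emit:
apply_moves(moves=[[[0,-1,0,0],[0,-1,0,0],[0,0,0,0],[0,0,1,0],[0,0,1,0],[0,0,0,0],[0,0,0,0],[0,0,0,0],[0,0,0,0],[0,0,0,0]]])

```text
clock: 15.45
eef_pos: [0.5595, -0.2123, 0.0802]
tool_rot: [0.579, 0.815, 0.002, -0.004]
ft_force: [0.5, 0.9, 3.6]
grip_width: 0.0087
```

```bash
python3 -c "
from h import *
goto(.5598,-.2124,109.1,.044);want([.5598,-.2124,.034])"
```

```text
t 15.45 pos [ 0.5595 -0.2123  0.0802] yaw 109.24 tilt [-0.0054  0.0077] w 0.0087 F [0.52 0.91 3.57] M [ 0.453 -0.229 -0.007] j [-0.37  0.56  0.02  1.05  0.01 -0.7 ]
tool shift mm [-0.51  0.33 36.22] turn 0.14
want shift [ 0.3  -1.45 -2.38]
```

Emit:
apply_moves(moves=[[[1,0,0.3,0],[1,-0.2,0.3,0],[1,-0.2,0.3,0],[1,-0.2,0.3,0],[1,-0.2,0.3,0],[1,0,0.3,0],[1,0,0.3,0],[1,0,0.3,0],[1,0,0.3,0],[0,0,0,0]]])

```text
clock: 16.45
eef_pos: [0.5587, -0.21, 0.08]
tool_rot: [0.581, 0.814, -0.002, 0.003]
ft_force: [1.2, -2.9, 4.4]
grip_width: 0.0089
```

```bash
python3 -c "
from h import *
goto(.5598,-.2124,109.1,.044);want([.5598,-.2124,.034])"
```

```text
t 16.45 pos [ 0.5587 -0.21    0.08  ] yaw 109.03 tilt [ 0.0022 -0.0061] w 0.0089 F [ 1.25 -2.93  4.38] M [-0.625 -0.409  0.015] j [-0.36  0.54  0.    1.03 -0.   -0.69]
tool shift mm [-2.37  0.27 36.05] turn -0.07
want shift [-1.41 -1.54 -2.55]
```

Emit:
apply_moves(moves=[[[1.8,0,0.4,0],[1.8,0,0.4,0],[1.8,0,0.4,0],[1.8,0,0.4,0],[1.8,0,0.4,0],[1.8,0,0.4,0],[1.8,0,0.4,0],[1.8,0,0.4,0],[1.8,0,0.4,0],[1.8,0,0.4,0]]])

```text
clock: 17.45
eef_pos: [0.5567, -0.2043, 0.08]
tool_rot: [0.583, 0.812, -0.01, 0.014]
ft_force: [2.0, -5.0, 5.3]
grip_width: 0.0088
```

```bash
python3 -c "
from h import *
goto(.5598,-.2124,109.1,.044);want([.5598,-.2124,.034])"
```

```text
t 17.45 pos [ 0.5567 -0.2043  0.08  ] yaw 108.64 tilt [ 0.0116 -0.0328] w 0.0088 F [ 2.01 -4.97  5.3 ] M [-1.414 -0.485  0.031] j [-0.34  0.53 -0.03  0.99 -0.03 -0.66]
tool shift mm [-7.45  0.33 36.28] turn -0.46
want shift [-6.2  -1.48 -2.33]
```

Emit:
apply_moves(moves=[[[3,0,0.1,-0.2],[3,0,0.1,-0.2],[3,0,0.1,-0.1],[3,0,0.1,0],[3,0,0.1,0],[3,0,0.1,0],[0,0,0,0],[0,0,0,0],[0,0,0,0],[0,0,0,0]]])

```text
clock: 18.45
eef_pos: [0.5531, -0.194, 0.0801]
tool_rot: [0.581, 0.813, -0.015, 0.021]
ft_force: [1.5, -3.1, 5.3]
grip_width: 0.0091
```

```bash
python3 -c "
from h import *
goto(.5598,-.2124,109.1,.044);want([.5598,-.2124,.034])"
```

```text
t 18.45 pos [ 0.5531 -0.194   0.0801] yaw 108.89 tilt [ 0.0168 -0.0493] w 0.0091 F [ 1.48 -3.1   5.31] M [-0.649 -0.408 -0.03 ] j [-0.32  0.51 -0.06  0.97 -0.04 -0.65]
tool shift mm [-17.66   0.36  37.04] turn -0.21
want shift [-16.24  -1.44  -1.57]
```

Emit:
apply_moves(moves=[[[3,-0.2,-1.2,-0.2],[3,-0.2,-0.3,0],[3,0,-0.1,0],[3,0,-0.1,0],[0,0,0,0],[0,0,0,0],[0,0,0,0],[0,0,0,0],[0,0,0,0],[0,0,0,0]]])

```text
clock: 19.45
eef_pos: [0.5497, -0.1842, 0.0799]
tool_rot: [0.58, 0.814, -0.017, 0.023]
ft_force: [2.4, -3.6, 3.1]
grip_width: 0.009
```

```bash
python3 -c "
from h import *
goto(.5598,-.2124,109.1,.044);want([.5598,-.2124,.034])"
```

```text
t 19.45 pos [ 0.5497 -0.1842  0.0799] yaw 109.04 tilt [ 0.0179 -0.0544] w 0.009 F [ 2.39 -3.62  3.14] M [-0.816 -0.601  0.021] j [-0.3   0.5  -0.08  0.96 -0.05 -0.63]
tool shift mm [-27.89   0.4   37.56] turn -0.06
want shift [-26.42  -1.39  -1.06]
```

Emit:
apply_moves(moves=[[[0,0,1,0],[0,0,1,0],[0,0,1,0],[0,0,1,0],[0,0,0,0],[0,0,0,0],[0,0,0,0],[0,0,0,0],[0,0,0,0],[0,0,0,0]]])

```text
clock: 20.45
eef_pos: [0.55, -0.1846, 0.0755]
tool_rot: [0.58, 0.814, -0.017, 0.023]
ft_force: [2.8, -3.8, 3.1]
grip_width: 0.0088
```

```bash
python3 -c "
from h import *
goto(.5598,-.2124,109.1,.044);want([.5598,-.2124,.034])"
```

```text
t 20.45 pos [ 0.55   -0.1846  0.0755] yaw 109.04 tilt [ 0.0184 -0.0547] w 0.0088 F [ 2.84 -3.83  3.06] M [-0.953 -0.641  0.015] j [-0.3   0.5  -0.09  0.95 -0.05 -0.63]
tool shift mm [-27.61   0.2   33.19] turn -0.06
want shift [-26.14  -1.6   -5.43]
```

The screw sank 4.4 mm with no rise in force, so the foot has found the strip's slot. Going deeper, then pushing back to take out the tilt picked up while sliding.

Emit:
apply_moves(moves=[[[0,0,1.2,0],[-0.5,0,1.2,0],[-0.5,0,1,0],[-1.5,0,0,0],[-1.5,0,0,0],[-1.5,0,0,0],[-1.5,0,0,0],[0,0,0,0],[0,0,0,0],[0,0,0,0]]])

```text
clock: 21.45
eef_pos: [0.5481, -0.1867, 0.0693]
tool_rot: [0.579, 0.815, -0.015, 0.016]
ft_force: [0.5, -1.8, 2.5]
grip_width: 0.009
```

```bash
python3 -c "
from h import *
goto(.5598,-.2124,109.1,.044);want([.5598,-.2124,.034])"
```

```text
t 21.45 pos [ 0.5481 -0.1867  0.0693] yaw 109.21 tilt [ 0.0085 -0.0434] w 0.009 F [ 0.49 -1.83  2.49] M [ 0.106 -0.191 -0.009] j [-0.31  0.51 -0.08  0.95 -0.04 -0.64]
tool shift mm [-27.     2.79  26.48] turn 0.11
want shift [-25.67   1.05 -12.13]
```

Emit:
apply_moves(moves=[[[-1.5,0.6,0,0],[-2,0.6,0,0],[-2,0,0,0],[-2,0,0,0],[-2,0,0,0],[-2,0,0,0],[0,0,0,0],[0,0,0,0],[0,0,0,0],[0,0,0,0]]])

```text
clock: 22.45
eef_pos: [0.5493, -0.1899, 0.0686]
tool_rot: [0.577, 0.816, -0.01, 0.008]
ft_force: [-0.2, 2.3, 3.2]
grip_width: 0.0088
```

```bash
python3 -c "
from h import *
goto(.5598,-.2124,109.1,.044);want([.5598,-.2124,.034])"
```

```text
t 22.45 pos [ 0.5493 -0.1899  0.0686] yaw 109.48 tilt [ 0.0004 -0.0258] w 0.0088 F [-0.2   2.3   3.18] M [0.645 0.083 0.016] j [-0.32  0.53 -0.06  0.97 -0.02 -0.66]
tool shift mm [-24.12   2.57  25.2 ] turn 0.38
want shift [-22.98   0.86 -13.4 ]
```

Emit:
apply_moves(moves=[[[-2,0,0,0.2],[-2,0,0,0.2],[-2,0,0,0],[-2,0,0,0],[-2,0,0,0],[-2,0,0,0],[0,0,0,0],[0,0,0,0],[0,0,0,0],[0,0,0,0]]])

```text
clock: 23.45
eef_pos: [0.5496, -0.1908, 0.0686]
tool_rot: [0.578, 0.816, -0.003, -0.002]
ft_force: [-0.5, 3.1, 3.8]
grip_width: 0.0089
```

```bash
python3 -c "
from h import *
goto(.5598,-.2124,109.1,.044);want([.5598,-.2124,.034])"
```

```text
t 23.45 pos [ 0.5496 -0.1908  0.0686] yaw 109.4 tilt [-0.0068 -0.0022] w 0.0089 F [-0.5   3.13  3.83] M [ 0.697  0.101 -0.027] j [-0.33  0.54 -0.04  1.   -0.   -0.67]
tool shift mm [-23.8    2.61  24.63] turn 0.3
want shift [-22.9    0.88 -13.97]
```

Emit:
apply_moves(moves=[[[0.8,0.6,0.2,0],[0.8,0.6,0.2,0],[0,0,0,0],[0,0,0,0],[0,0,0,0],[0,0,0,0],[0,0,0,0],[0,0,0,0],[0,0,0,0],[0,0,0,0]]])

```text
clock: 24.45
eef_pos: [0.5497, -0.1905, 0.0686]
tool_rot: [0.578, 0.816, -0.005, -0.002]
ft_force: [-0.5, 1.7, 3.9]
grip_width: 0.0089
```

```bash
python3 -c "
from h import *
goto(.5598,-.2124,109.1,.044);want([.5598,-.2124,.034])"
```

```text
t 24.45 pos [ 0.5497 -0.1905  0.0686] yaw 109.32 tilt [-0.0077 -0.0057] w 0.0089 F [-0.51  1.73  3.93] M [ 0.433  0.161 -0.011] j [-0.33  0.54 -0.04  1.   -0.01 -0.67]
tool shift mm [-23.92   2.54  24.61] turn 0.22
want shift [-22.99   0.84 -13.99]
```

Emit:
apply_moves(moves=[[[1.5,1.2,0.1,0],[1.2,1,0.1,0],[0,0,0,0],[0,0,0,0],[0,0,0,0],[0,0,0,0],[0,0,0,0],[0,0,0,0],[0,0,0,0],[0,0,0,0]]])

```text
clock: 25.45
eef_pos: [0.5504, -0.1894, 0.0684]
tool_rot: [0.579, 0.815, -0.007, -0.001]
ft_force: [-1.3, -0.6, 4.4]
grip_width: 0.0089
```

```bash
python3 -c "
from h import *
goto(.5598,-.2124,109.1,.044);want([.5598,-.2124,.034])"
```

```text
t 25.45 pos [ 0.5504 -0.1894  0.0684] yaw 109.22 tilt [-0.0088 -0.0106] w 0.0089 F [-1.32 -0.65  4.37] M [-0.023  0.281  0.019] j [-0.33  0.54 -0.04  0.99 -0.01 -0.66]
tool shift mm [-24.61   1.57  24.58] turn 0.12
want shift [-23.64  -0.11 -14.03]
```

Emit:
apply_moves(moves=[[[0,0,0,6],[0,0,0,8],[0,0,0,8],[0,0,0,8],[0,0,0,8],[0,0,0,0],[0,0,0,0],[0,0,0,0],[0,0,0,0],[0,0,0,0]]])

```text
clock: 26.45
eef_pos: [0.5522, -0.1882, 0.0685]
tool_rot: [0.818, 0.575, -0.004, 0.002]
ft_force: [-1.1, -0.5, 4.7]
grip_width: 0.0087
```

```bash
python3 -c "
from h import *
goto(.5504,-.1894,19.2,.0684)"
```

```text
t 26.45 pos [ 0.5522 -0.1882  0.0685] yaw 70.23 tilt [-0.0051 -0.0082] w 0.0087 F [-1.15 -0.5   4.72] M [-0.005  0.213 -0.031] j [-0.32  0.54 -0.04  0.99 -0.01  0.02]
tool shift mm [-1.71 -1.34  0.13] turn 51.03
```

Emit:
apply_moves(moves=[[[-0.6,-0.8,0,8],[-0.6,-0.8,0,8],[-0.5,-0.8,0,8],[0,-0.8,0,8],[0,0,0,8],[0,0,0,8],[0,0,0,3],[0,0,0,0],[0,0,0,0],[0,0,0,0]]])

```text
clock: 27.45
eef_pos: [0.5527, -0.1868, 0.0686]
tool_rot: [0.988, 0.154, 0.001, 0.003]
ft_force: [-1.3, -0.5, 3.7]
grip_width: 0.0088
```

```bash
python3 -c "
from h import *
goto(.5504,-.1894,19.2,.0684)"
```

```text
t 27.45 pos [ 0.5527 -0.1868  0.0686] yaw 17.67 tilt [ 0.0029 -0.0056] w 0.0088 F [-1.35 -0.49  3.68] M [-0.081  0.172 -0.036] j [-0.32  0.53 -0.05  0.98 -0.    0.94]
tool shift mm [-2.93  1.75  0.16] turn -1.53
```

Emit:
apply_moves(moves=[[[-1.3,0.2,0,-1.5],[-1.3,0.2,0,0],[-1.3,0,0,0],[0,0,0,0],[0,0,0,0],[0,0,0,0],[0,0,0,0],[0,0,0,0],[0,0,0,0],[0,0,0,0]]])

```text
clock: 28.45
eef_pos: [0.5509, -0.1879, 0.0689]
tool_rot: [0.986, 0.169, 0.003, 0.003]
ft_force: [0.0, 0.5, 2.8]
grip_width: 0.009
```

```bash
python3 -c "
from h import *
goto(.5504,-.1894,19.2,.0684)"
```

```text
t 28.45 pos [ 0.5509 -0.1879  0.0689] yaw 19.48 tilt [ 0.0072 -0.0041] w 0.009 F [0.04 0.54 2.84] M [ 0.12  -0.212  0.065] j [-0.33  0.53 -0.06  0.98 -0.    0.9 ]
tool shift mm [-0.93  1.24  0.52] turn 0.28
```

Emit:
apply_moves(moves=[[[0,0,0.6,0],[0,0,0,0],[0,0,0,0],[0,0,0,0],[0,0,0,0],[0,0,0,0],[0,0,0,0],[0,0,0,0],[0,0,0,0],[0,0,0,0]]], hand=0)

```text
clock: 29.45
eef_pos: [0.5478, -0.1879, 0.0658]
tool_rot: [0.986, 0.169, -0.0, 0.002]
ft_force: [-0.1, 0.1, -0.8]
grip_width: 0.043
```

Emit:
apply_moves(moves=[[[0,0,-5,0],[0,0,-10,0],[0,0,-20,0],[0,0,-25,0],[0,0,-25,0],[0,0,-10,0],[0,-10,0,0],[0,0,0,0],[0,0,0,0],[0,0,0,0]]])

```text
clock: 30.45
eef_pos: [0.5429, -0.1765, 0.1655]
tool_rot: [0.986, 0.169, -0.001, 0.001]
ft_force: [-0.1, -0.2, 0.4]
grip_width: 0.0426
```

```bash
python3 -c "
from h import *
goto(.5504,-.1894,19.2,.0684);snap('wrist','w6');snap('scene','s6')
a=cv2.imread('pics/w6.png')[100:420,120:560];s=cv2.imread('pics/s6.png')
b=cv2.resize(s[250:390,340:535],(440,316),interpolation=cv2.INTER_CUBIC);c=cv2.resize(s[190:290,220:310],(350,389),interpolation=cv2.INTER_CUBIC)
o=np.zeros((600,800,3),np.uint8);o[:280,:440]=a[:280];o[282:598,:440]=b;o[:389,445:795]=c;cv2.imwrite('pics/f.png',o)"
```

```text
t 30.45 pos [ 0.5429 -0.1765  0.1655] yaw 19.46 tilt [-0.0019 -0.0028] w 0.0426 F [-0.08 -0.18  0.39] M [ 0.074  0.002 -0.003] j [-0.31  0.43  0.05  1.2  -0.    0.92]
tool shift mm [ 3.01 14.43 97.08] turn 0.26
```

View pics/f.png

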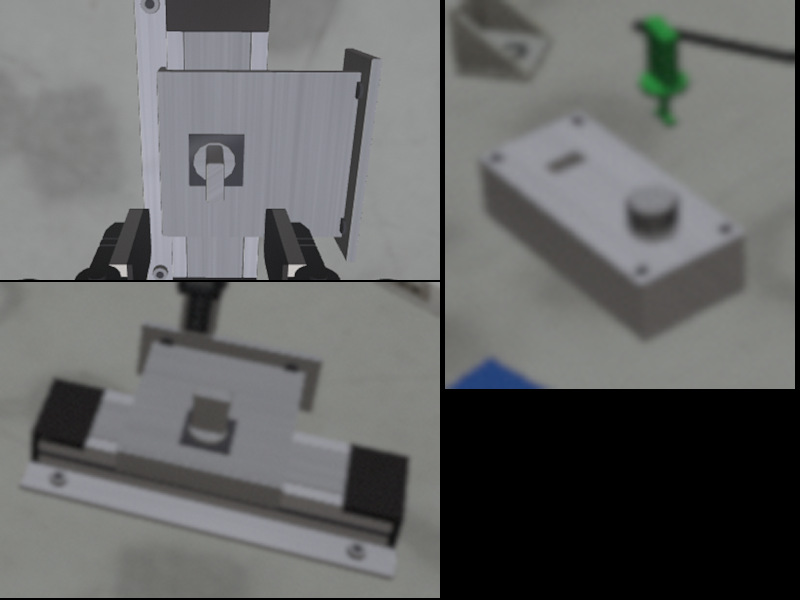

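The thumbscrew is upright at (213,172), with its collar on the washer and its tab in line with the rail, so it has been turned a quarter. The round screw still stands in the stand at (652,212), next to the empty slot, and the gripper is clear.

```bash
python3 -c "
from h import *
print(workorder.job_done())"
```

```text
the job is handed in; nothing more can be done
None
```

The fence bracket is fixed on its rail and the job is handed in, at about 30.5 s of the 54 s allowed. I took the tab-headed thumbscrew from the stand and put its foot through the bracket slot. Pressing at about 3–5 N, I slid the bracket roughly 25 mm to the rail's +y until the foot dropped through the strip. I then pushed the collar down onto the washer, turned it about 90° and let go.

**Last checks:**
- **Position:** just before release the screw's origin was about 0.7 mm below the slot's mouth. The final picture shows it upright on the washer, its tab in line with the rail.
- **Lock:** I judged it only from the turn angle and the picture, since the foot is hidden. I didn't tug on the screw to test it.
- **Forces:** readings at the end of each call stayed below about 8 N. I didn't log forces in between, so brief peaks are not recorded.
- **Stand and gripper:** the round screw is still standing and the gripper is clear of everything.

**What did not go to plan:**
- **Tilt:** the tool tilted up to about 3° while sliding. I brought it back to nearly upright before the turn.
- **Drift:** the tool drifted about 3 mm across the rail during the turn. I corrected most of it before letting go.
- **Camera disagreement:** the top and wrist cameras differed by 2–4 mm on the screw's position. I set the foot to the slot by the wrist picture instead.

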